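# Switch on the charger at its guarded toggle

## Task

Switch on the supply to the battery charger at the grey box with the red safety cover: lift the red cover well back, flip the toggle beneath it fully over from the white dot to the green dot (towards the cover's hinge), then shut the cover fully again. Do not open or switch the box with the yellow cover, and leave the loose parts on the bench where they lie.

Things in the scene. Friction and masses are not known exactly. Their poses are not given: they have to be found in the camera images.
- red_box: Grey switch box of the battery charger with a red plate on its front, fixed to the bench, 130 (x) x 84 (y) x 45 mm high. Origin: centre of its underside; z up, x points from its front (lifting-tab side, towards the robot) to its back (hinge side), y along the hinge. The toggle pivot lies at (0, 0, 45 mm), the cover's hinge line runs along y through (46, 0, 50 mm).
- red_cover (a joint): Opening angle of the red cover, rad: 0 shut, 1.57 upright, 1.9 fully back (stop). It turns about the box's +y direction. The cover is a hood 83 mm long, 42 mm wide, 55 mm high over the toggle. A stiff hinge (about 0.06 N m, so under 1 N at the tab) lets it stay at any angle where it is left. It may start slightly ajar.
- red_tab (a point): Grip point of the red cover's lifting tab, a tongue 16 mm wide (box y), 8 mm thick, standing 32 mm out from the hood's front wall; this point is 18 mm out. Shut: 100 mm in front of the hinge line, 42 mm above it, 92 mm above the bench; it swings with the cover. Pinched across its width from above, it turns between the fingertips and may slip some mm: press it down from above to shut the cover.
- red_tip (a point): Centre of the white ball (13 mm diameter) on the tip of the red box's toggle lever, under the red cover; 42 mm from the toggle pivot. Lever 9 mm thick.
- red_toggle (a joint): Angle of the red box's toggle, rad: 0 off (leaning 0.45 rad to the front, over the white dot), 0.9 on (leaning 0.45 rad to the back, towards the hinge, over the green dot); stops at both ends. It turns about the box's +y direction. Friction (about 0.05 N m, 1.2 N at the tip) holds it at any angle.
- yellow_box: Grey switch box of the compressor with a yellow plate on its front, fixed to the bench, 130 (x) x 84 (y) x 45 mm high. Origin: centre of its underside; z up, x points from its front (lifting-tab side, towards the robot) to its back (hinge side), y along the hinge. The toggle pivot lies at (0, 0, 45 mm), the cover's hinge line runs along y through (46, 0, 50 mm).
- yellow_cover (a joint): Opening angle of the yellow cover, rad: 0 shut; otherwise exactly like the red one.
- yellow_toggle (a joint): Angle of the toggle under the yellow cover, rad: 0 off; otherwise like the red one.
- gear: A loose dark steel gear, 68 mm across, 18 mm high; origin at the centre of its underside. A bystander: leave it alone.
- bearing_0: A loose ball bearing, 62 mm across, 16 mm high; origin at the centre of its underside. A bystander: leave it alone.
- brake_pad: A loose brake pad, 50x108x15 mm; origin at the centre of its underside. A bystander: leave it alone.
- nut_m16: A loose hexagon nut, 27 mm across, 13 mm high; origin at the centre of its underside. A bystander: leave it alone.
- spanner_3: A loose small spanner, 23x129x6 mm, lying behind the switch boxes; origin at the centre of its underside. A bystander: leave it alone.

How it is judged:
On the way, in this order (a step that is already met when the one before it is completed fails the run):
1. the red cover is lifted to more than 1.2 rad while its toggle is still off (value of joint red_cover above 1.2 rad and value of joint red_toggle below 0.45 rad), for 0.2 s.
2. the toggle is flipped on (beyond 0.6 rad) with the cover still open (beyond 0.9 rad) (value of joint red_toggle above 0.6 rad and value of joint red_cover above 0.9 rad), for 0.2 s.
At the end, for the whole second after the job is handed in: The red cover is shut (below 0.08 rad) over its toggle, which is on (beyond 0.6 rad); the yellow cover is shut (below 0.15 rad) and its toggle off (below 0.3 rad); each loose part lies within 30 mm of where it was (value of joint red_cover below 0.08 rad and value of joint red_toggle above 0.6 rad and value of joint yellow_cover below 0.15 rad and value of joint yellow_toggle below 0.3 rad and distance of each of gear, bearing_0, brake_pad, nut_m16, spanner_3 from where it was at the start of the episode below 0.03 m); the robot touches nothing.
It fails at once if the yellow cover is opened (beyond 0.15 rad) or its toggle is moved (beyond 0.3 rad) (value of joint yellow_cover above 0.15 rad or value of joint yellow_toggle above 0.3 rad).
It fails at once if a loose part is moved more than 30 mm (distance of any of gear, bearing_0, brake_pad, nut_m16, spanner_3 from where it was at the start of the episode above 0.03 m).
It also fails if it takes over 58 s, if anything falls off the work surface, if the arm or the gripper's body presses on something with over 40 N, if the wrist force passes 120 N, or if a joint passes its speed limit or range.

## Robot

A 6-joint arm with a two-finger parallel gripper is mounted at the origin on a cart in front of the work surface, level with it; the furniture and walls round the work are solid. World frame = base frame: x ahead of the robot, y to its left, z up, the work surface at z = 0. Lengths are in m, angles in rad, forces in N, time in s.
With the tool pointing down it reaches from about 0.35 to 0.775 m from the base axis. Payload 5.5 kg.
Tool frame: the origin (TCP) lies on the centre line of the jaws, within the pads' length; the fingertips stand 14 mm ahead of it and the grasp point (between the pads) lies 5 mm behind it; z points along the fingers, y is the line along which they close (so a half turn about z gives the same grasp; the last joint's range is limited). The gripper opens to 85 mm and grips with 20 to 120 N. Pads are 22 mm wide; open, the fingers measure 114 mm over their backs; the gripper's body (76 mm by 85 mm) begins 54 mm behind the grasp point. The pads swing forward as they close: fully open they stand 13 mm farther back than shut.
Start: joints at [-1.391, 0.313, 0.046, 1.304, 0, 1.431], TCP at [0.181, -0.546, 0.216] pointing down, gripper open.
Joint ranges: [-2.76, 2.76], [-0.86, 1.69], [-1.03, 1.26], [-2.2, 2.34], [-1.47, 1.5], [-3.14, 3.14]. Speed limits (rad/s): [2.57, 2.57, 3.14, 3.14, 3.14, 3.14].

## Interface

Orientations are given as a 3x3 rotation matrix whose columns are the frame's x, y, z axes.
In Python, from station import state, snapshot, sign_off gives the robot as it stands.
- The arm moves only by the tool carry_out, never from a script. Its argument "plan" is a list of rows, each a list of 2 entries, a list of its own where there are three numbers: the shift along the tool's x, y, z scaled (see below), then the turn, a rotation vector about the tool's x, y, z scaled (see below). In form: [[[x, y, z], [ax, ay, az]], ...]. A call has 1 to 20 rows; each row shifts and turns the commanded pose from where the row before left it, along the tool's axes as they then stand; what a row does not reach is not made up. The controller multiplies each number of a shift by 6 cm and each number of a turn by 180 degrees. A row lasts 1/8 s, in which the tool goes at most 62.5 mm and 10.7 degrees, less where a joint would pass 70% of its speed; a pose out of reach is approached as far as the arm can. A call with a number of a shift or a turn outside -1 to 1 is refused whole. A call with a gripper value outside its range is refused whole. "gripper" is the opening, from 0 (shut) to 1 (fully open), set as the call begins (left out, the last holds). The fingers move at their own pace and stop on an object; the grip force is fixed at half the most. Time passes only in rows, so rows that do not move let the fingers close. It gives the time, the measured TCP pose, the force, the opening and the grip force at its end, in the units of the state.
- state(): the state, without advancing time (a new reading comes with each control period).
- snapshot(name): name is "side" or "top" or "wrist"; returns a dict with "frame" (420x560x3 uint8, red, green, blue), "mtx" (3x3 intrinsics, pixels), "T" (4x4, takes a point from camera to world coordinates). Camera axes: x right, y up, looking along -z (the intrinsics and any distortion apply to the point x, -y, -z); pixel columns grow to the right and rows downward; lengths in m; the calibration is good to about 2 mm. The wrist camera is an equidistant fisheye: a pixel r from the principal point sees the ray r / f radians off the axis. A picture is of the moment at which its call begins. There is no depth.
- sign_off(): hands the job in; it is judged then, once.
The state is a dict: "t": time; "joint_pos": joint angles; "joint_velocities": joint speeds; "tau": joint torques, N m; "tcp_pos": TCP position; "tcp_rot": TCP orientation; "wrist_force": force on the tool from outside, world axes, zero at the start; "moment": the same for the moment, N m; "grip_width": finger opening in m; "finger_force": force on a finger pad.
Only numpy, scipy, OpenCV 4.12 (cv2) and the standard library are available. Lean on these libraries where they do the work, as an engineer would, in place of code of your own. Each camera call takes 0.05 s, during which the arm holds its last target. There are 200 camera calls.

## Working session

There is one attempt and no reset: what is moved stays moved. The work goes in short steps, Python scripts to look and compute and a tool call to move; the robot and the scene stay as the last step left them, time stands still between calls to the robot, and variables do not carry over. Pictures are saved under pics/ and viewed, at most 10 in all, crops included, and the job is handed in when it is done.

Besides the shell and the picture viewer there is one more tool, called after "Request:" as a command line: name --argument value ..., lists and objects as JSON in quotes. carry_out: Moves the arm, as the interface text tells. Shifts and turns lie within -1 to 1; 1 stands for 6 cm of shift or 180 degrees of turn. Its arguments: {"type":"object","properties":{"plan":{"type":"array","items":{"type":"array"}},"gripper":{"type":"number"}},"required":["plan"]}

```bash
mkdir -p pics; ls; python3 - <<'E'
from station import state,snapshot
import cv2,numpy as np
s=state();print(s['t'],s['tcp_pos'],np.round(s['tcp_rot'],3).tolist(),s['grip_width'])
for n in ['top','side']:
    d=snapshot(n);cv2.imwrite(f'pics/{n}0.png',d['frame'][:,:,::-1]);print(n,d['mtx'].tolist(),np.round(d['T'],3).tolist(),[k for k in d])
E
```

```text
pics
0.0 [ 0.18065216 -0.54530635  0.21510229] [[0.949, 0.314, -0.0], [0.314, -0.949, 0.002], [0.0, -0.002, -1.0]] 0.0855525600252054
top [[525.9654496700169, 0.0, 280.91924528997146], [0.0, 525.9654496700169, 212.7795041381056], [0.0, 0.0, 1.0]] [[0.01, 0.998, -0.063, 0.435], [-1.0, 0.01, -0.002, 0.021], [-0.002, 0.063, 0.998, 1.561], [0.0, 0.0, 0.0, 1.0]] ['frame', 'mtx', 'T']
side [[469.72156310484195, 0.0, 280.20416132570176], [0.0, 469.72156310484195, 212.19945331839685], [0.0, 0.0, 1.0]] [[0.953, 0.167, -0.254, 0.227], [-0.302, 0.457, -0.837, -1.027], [-0.023, 0.874, 0.486, 0.692], [0.0, 0.0, 0.0, 1.0]] ['frame', 'mtx', 'T']
```

View pics/top0.png

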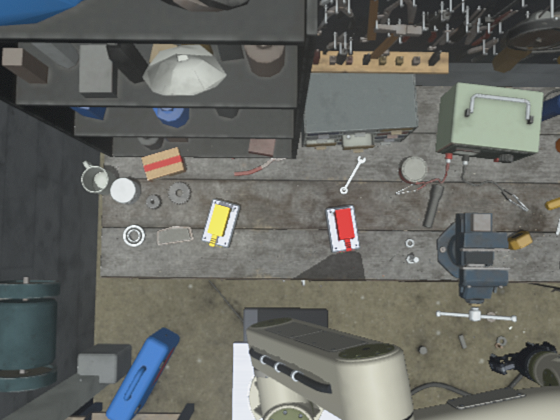

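View pics/side0.png

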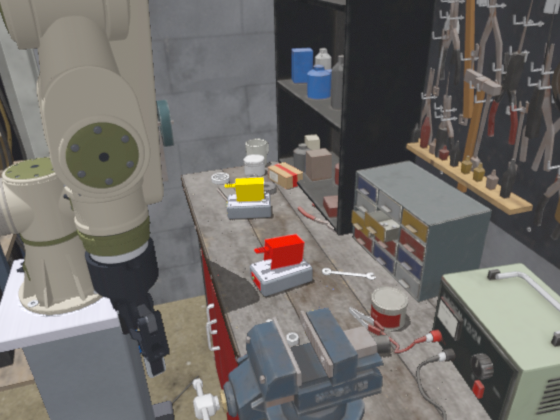

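Top view: red box at about (343,229), tab at (347,246) pointing towards the robot; yellow box at (220,223). Side view: red hood at (283,252), tab at (263,251).

```bash
cat > h.py <<'E'
import numpy as np,cv2
from station import state,snapshot
def ray(d,uv):
    K=d['mtx'];v=np.array([(uv[0]-K[0,2])/K[0,0],-(uv[1]-K[1,2])/K[1,1],-1])
    T=d['T'];return T[:3,3],T[:3,:3]@v
def onz(d,uv,z):
    o,r=ray(d,uv);return o+r*(z-o[2])/r[2]
def proj(d,p):
    T=d['T'];c=T[:3,:3].T@(np.asarray(p)-T[:3,3]);K=d['mtx']
    return np.array([K[0,2]+K[0,0]*c[0]/-c[2],K[1,2]+K[1,1]*c[1]/c[2]])
def red(f):
    h=cv2.cvtColor(f,cv2.COLOR_RGB2HSV);return (((h[...,0]<6)|(h[...,0]>174))&(h[...,1]>190)&(h[...,2]>100)).astype('uint8')
E
python3 - <<'E'
from h import *
d=snapshot('top');f=d['frame']
h=cv2.cvtColor(f,cv2.COLOR_RGB2HSV)
m=red(f);roi=np.zeros_like(m);roi[195:262,318:370]=1
m*=roi
r=cv2.minAreaRect(cv2.findNonZero(m));print('red',r)
g=((f.min(2)>135)|(m>0)).astype('uint8')*roi
n,l,st,_=cv2.connectedComponentsWithStats(g);k=1+st[1:,4].argmax();r=cv2.minAreaRect(cv2.findNonZero((l==k).astype('uint8')))
print('box',r,st[k]);P=np.array([onz(d,p,.045)for p in cv2.boxPoints(r)]);print(P.round(3).tolist(),P.mean(0),[np.linalg.norm(P[i]-P[i-1])for i in range(4)])
# width profile of red rows
for y in range(200,255):
    x=np.flatnonzero(m[y]); 
    if len(x):print(y,x[0],x[-1],end=' | ')
a=cv2.resize(f[190:265,310:375],None,fx=8,fy=8,interpolation=cv2.INTER_CUBIC)
d2=snapshot('side');b=cv2.resize(d2['frame'][220:300,235:325],None,fx=6,fy=6,interpolation=cv2.INTER_CUBIC)
c=np.zeros((600,1060,3),'uint8');c[:,:520]=a;c[:480,520:]=b
cv2.imwrite('pics/z.png',cv2.resize(c,(800,453))[:,:,::-1])
E
```

```text
red ((352.0, 237.0), (0.0, 0.0), 0.0)
box ((335.54400634765625, 229.49200439453125), (43.021949768066406, 12.700867652893066), 79.69515228271484) [327 209  19  43 349]
[[0.541, -0.105, 0.045], [0.548, -0.141, 0.045], [0.426, -0.163, 0.045], [0.419, -0.127, 0.045]] [ 0.48369093 -0.13383192  0.045     ] [np.float64(0.12384045683074647), np.float64(0.036734852480630166), np.float64(0.12387028511085506), np.float64(0.03654874008277638)]
237 352 352 |
```

View pics/z.png

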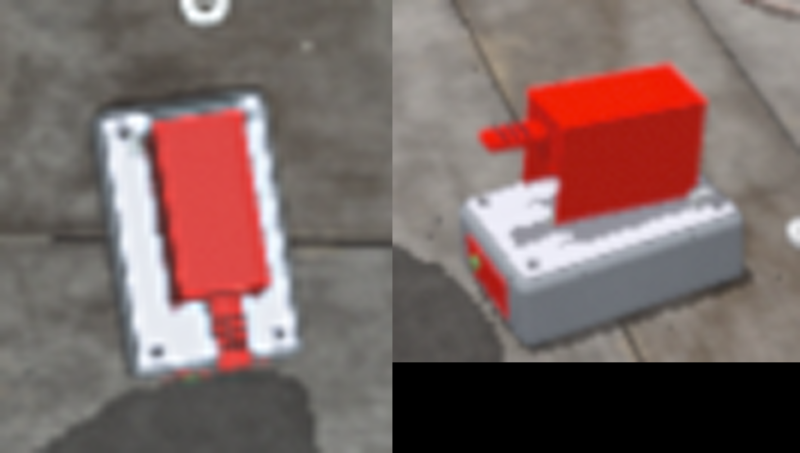

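The crops show the red hood shut or barely ajar. The tab sticks out towards the robot, and the box is yawed by roughly 10°. My red saturation threshold was too strict, so I'll loosen it and fit again.

```bash
sed -i 's/>190/>140/' h.py; python3 - <<'E'
from h import *
d=snapshot('top');f=d['frame']
m=red(f);roi=np.zeros_like(m);roi[195:255,318:370]=1
m*=roi
g=((f.min(2)>135)|(m>0)).astype('uint8')*roi
g=cv2.morphologyEx(g,cv2.MORPH_CLOSE,np.ones((5,5)))
n,l,st,_=cv2.connectedComponentsWithStats(g);k=1+st[1:,4].argmax();r=cv2.minAreaRect(cv2.findNonZero((l==k).astype('uint8')))
def show(r,z):
    P=np.array([onz(d,p,z)for p in cv2.boxPoints(r)]);e=[P[1]-P[0],P[2]-P[1]];L=[np.linalg.norm(q) for q in e];a=e[int(np.argmax(L))];a=a*np.sign(a[0])
    print(P.mean(0).round(4),np.round(L,4),'yaw',np.degrees(np.arctan2(a[1],a[0])))
print('box');show(r,.045)
o=cv2.morphologyEx(m,cv2.MORPH_OPEN,np.ones((9,9)))
print('hood');show(cv2.minAreaRect(cv2.findNonZero(o)),.105)
t=m.copy();t[:238]=0;t=t*(1-cv2.dilate(o,np.ones((3,3))));n,l,st,c=cv2.connectedComponentsWithStats(t);print(st,c);
d2=snapshot('side');m2=red(d2['frame']);r2=np.zeros_like(m2);r2[225:295,245:320]=1;m2*=r2
x=cv2.findNonZero(m2)[:,0];x=x[x[:,1]<262];print('side leftmost',x[x[:,0].argmin()],'topmost',x[x[:,1].argmin()])
for y in range(240,262):
    q=np.flatnonzero(m2[y]);
    if len(q):print(y,q[0],q[-1],end='|')
# predicted with pose guess
np.save('g.npy',g)
E
```

```text
box
[ 0.4856 -0.1548  0.045 ] [0.0774 0.1263] yaw 8.79346080633143
hood
[ 0.4978 -0.1518  0.105 ] [0.0416 0.0818] yaw 8.201667380667141
[[     0      0    560    420 235154]
 [   345    240      6     11     46]] [[279.48666831 209.49308113]
 [347.65217391 244.86956522]]
side leftmost [254 249] topmost [294 234]
240 265 302|241 265 303|242 265 303|243 265 303|244 265 303|245 265 303|246 264 303|247 261 303|248 256 303|249 254 302|250 254 302|251 255 302|252 256 302|253 264 302|254 264 302|255 264 302|256 264 302|257 264 302|258 264 301|259 264 301|260 272 301|261 272 300|
```

Request:
carry_out --plan '[[[0.3,-0.24,-0.1],[0,0,0]],[[0.66,-0.52,-0.1],[0,0,0]],[[0.66,-0.52,-0.1],[0,0,0]],[[0.66,-0.52,-0.1],[0,0,0]],[[0.66,-0.52,-0.1],[0,0,0]],[[0.66,-0.52,-0.1],[0,0,0]],[[0.66,-0.52,0],[0,0,0]],[[0.66,-0.52,0],[0,0,0]],[[0.66,-0.52,0],[0,0,0]],[[0.44,-0.33,0],[0,0,0]],[[0,0,0],[0,0,0.054]],[[0,0,0],[0,0,0]],[[0,0,0],[0,0,0]]]'

```text
t: 1.92
tcp_pos: [0.4341, -0.1626, 0.2523]
tcp_rot: [[0.988, 0.152, 0.0], [0.152, -0.988, -0.0], [0.0, 0.0, -1.0]]
wrist_force: [0.4, 0.3, 0.6]
grip_width: 0.0854
finger_force: 0.0
```

```bash
python3 - <<'E'
from h import *
s=state();print(s['t'],s['tcp_pos'],np.round(s['tcp_rot'],4).tolist(),np.round(s['joint_pos'],2))
d=snapshot('wrist');print(d['mtx'].tolist(),np.round(d['T'],3).tolist());cv2.imwrite('pics/w1.png',d['frame'][:,:,::-1])
E
```

```text
1.925 [ 0.43414109 -0.16257751  0.25225241] [[0.9883, 0.1522, 0.0003], [0.1522, -0.9883, -0.0002], [0.0003, 0.0002, -1.0]] [-0.53  0.09 -0.15  1.34  0.    2.46]
[[325.19226210127806, 0.0, 281.4582707421675], [0.0, 325.19226210127806, 204.48229989727605], [0.0, 0.0, 1.0]] [[0.151, 0.942, 0.298, 0.509], [-0.989, 0.144, 0.046, -0.152], [0.0, -0.302, 0.953, 0.41], [0.0, 0.0, 0.0, 1.0]]
```

View pics/w1.png

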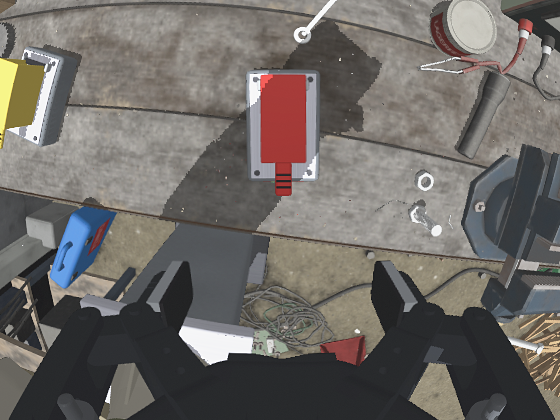

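The wrist view is clear. The box's top face has corners at about (248,71), (319,71), (247,180) and (319,180). The hood spans about (262–306, 75–162), and the tab runs from (284,163) to (284,195).

```bash
cat >> h.py <<'E'
def fray(d,uv):
    K=d['mtx'];q=np.array([uv[0]-K[0,2],uv[1]-K[1,2]])/K[0,0];t=np.hypot(*q);q=q/max(t,1e-9)*np.sin(t)
    T=d['T'];return T[:3,3],T[:3,:3]@np.array([q[0],-q[1],-np.cos(t)])
def fz(d,uv,z):
    o,r=fray(d,uv);return o+r*(z-o[2])/r[2]
E
python3 - <<'E'
from h import *
d=snapshot('wrist');f=d['frame']
m=red(f);m[:60]=0;m[205:]=0;m[:,:240]=0;m[:,330:]=0
g=((f.min(2)>115)&(np.ptp(f,2).astype(int) if 0 else (f.max(2)-f.min(2)<40))|(m>0)).astype('uint8');r=np.zeros_like(g);r[62:186,238:328]=1;g*=r
g=cv2.morphologyEx(cv2.morphologyEx(g,cv2.MORPH_CLOSE,np.ones((7,7))),cv2.MORPH_OPEN,np.ones((15,15)))
c=max(cv2.findContours(g,0,2)[0],key=cv2.contourArea)
R=cv2.minAreaRect(c);B=cv2.boxPoints(R);P=np.array([fz(d,p,.045)[:2]for p in B]);print('box px',B.round(1).tolist());print(P.round(4).tolist(),P.mean(0).round(4),[np.linalg.norm(P[i]-P[i-1]).round(4)for i in range(4)])
for y in range(66,200,3):
    x=np.flatnonzero(m[y]);
    if len(x):print(y,x[0],x[-1],end='|')
t=m.copy();t[:168]=0;x=cv2.findNonZero(t)[:,0];print('\ntab tip row',x[:,1].max(),'col',x[:,0].mean(), 'at z.092:',fz(d,(x[:,0].mean(),x[:,1].max()+.5),.092).round(4))
o=cv2.morphologyEx(m,cv2.MORPH_OPEN,np.ones((25,25)));R=cv2.boxPoints(cv2.minAreaRect(cv2.findNonZero(o)));print('hood',R.round(1).tolist(),np.array([fz(d,p,.105)[:2]for p in R]).round(4).tolist())
E
```

```text
box px [[238.0, 69.0], [327.0, 69.0], [327.0, 185.0], [238.0, 185.0]]
[[0.5431, -0.0983], [0.558, -0.1955], [0.4267, -0.2182], [0.4111, -0.1156]] [ 0.4847 -0.1569] [np.float64(0.1332), np.float64(0.0983), np.float64(0.1332), np.float64(0.1037)]
75 261 304|78 261 304|81 261 304|84 260 304|87 260 304|90 260 304|93 260 304|96 260 304|99 260 305|102 260 304|105 260 304|108 261 305|111 261 305|114 261 304|117 261 304|120 261 304|123 261 304|126 261 304|129 261 304|132 261 304|135 261 304|138 261 304|141 261 304|144 261 304|147 261 304|150 261 304|153 261 304|156 261 304|159 261 304|162 262 303|165 275 290|168 275 290|171 275 290|174 275 275|177 275 290|180 275 275|183 275 290|186 275 275|189 275 290|192 275 290|195 277 288|
tab tip row 195 col 282.3709198813056 at z.092: [ 0.4195 -0.1665  0.092 ]
hood [[261.0, 75.0], [304.0, 75.0], [304.0, 161.0], [261.0, 161.0]] [[0.5346, -0.1291], [0.5406, -0.1682], [0.4601, -0.1811], [0.4539, -0.1406]]
```

```bash
python3 - <<'E'
from h import *
d=snapshot('wrist');e=snapshot('side')
P=np.array([fz(d,p,.045)[:2]for p in [(248,71),(319,71),(319,180),(247.5,180)]]);print(P.round(4).tolist(),P.mean(0).round(4),[np.linalg.norm(P[i]-P[i-1]).round(4)for i in range(4)])
def tri(r1,r2):
    (a,u),(b,v)=r1,r2;A=np.stack([u,-v],1);x=np.linalg.lstsq(A,b-a,rcond=None)[0];p,q=a+u*x[0],b+v*x[1];return ((p+q)/2).round(4),np.linalg.norm(p-q).round(4)
m2=red(e['frame']);m2[:225]=0;m2[262:]=0;m2[:,:245]=0;m2[:,320:]=0
x=cv2.findNonZero(m2)[:,0];L=x[x[:,0]<=x[:,0].min()+1];print(L.tolist())
print('tip',tri(fray(d,(282.4,195.5)),ray(e,L.mean(0))))
# side-view outline rows per column
for c in range(252,306,3):
    q=np.flatnonzero(m2[:,c]);print(c,q[0] if len(q) else '',end='|')
c=np.array([.486,-.1555,0]);ux=np.array([np.cos(.15),np.sin(.15),0]);uy=np.array([-ux[1],ux[0],0])
for a in (0,.1,.2):
    def pt(x,y,z):
        r=np.array([x-.046,z-.05]);X=r[0]*np.cos(a)+r[1]*np.sin(a);Z=-r[0]*np.sin(a)+r[1]*np.cos(a)
        return c+ux*(X+.046)+uy*y+np.array([0,0,Z+.05])
    print(a,[proj(e,pt(*p)).round(1).tolist() for p in [(-.068,0,.092),(-.037,-.021,.105),(-.037,.021,.105),(.046,-.021,.105),(.046,.021,.105)]])
cv2.imwrite('pics/s2.png',cv2.resize(e['frame'][225:295,240:320],None,fx=8,fy=8,interpolation=cv2.INTER_CUBIC)[:,:,::-1])
E
```

```text
[[0.5422, -0.1099], [0.554, -0.1873], [0.4311, -0.208], [0.4187, -0.1261]] [ 0.4865 -0.1578] [np.float64(0.1246), np.float64(0.0783), np.float64(0.1247), np.float64(0.0828)]
[[255, 249], [256, 249], [255, 250], [256, 250], [255, 251], [256, 251], [256, 252]]
tip (array([ 0.4256, -0.1667,  0.1072]), np.float64(0.0037))
252 |255 249|258 249|261 248|264 247|267 239|270 239|273 238|276 238|279 237|282 237|285 236|288 236|291 235|294 234|297 236|300 239|303 242|0 [[252.0, 256.1], [268.2, 252.2], [260.5, 243.2], [300.9, 242.7], [292.5, 234.2]]
0.1 [[253.7, 251.4], [270.5, 248.5], [262.7, 239.6], [303.0, 242.2], [294.5, 233.7]]
0.2 [[255.9, 246.7], [273.1, 245.0], [265.2, 236.2], [305.1, 241.8], [296.5, 233.4]]
```

View pics/s2.png

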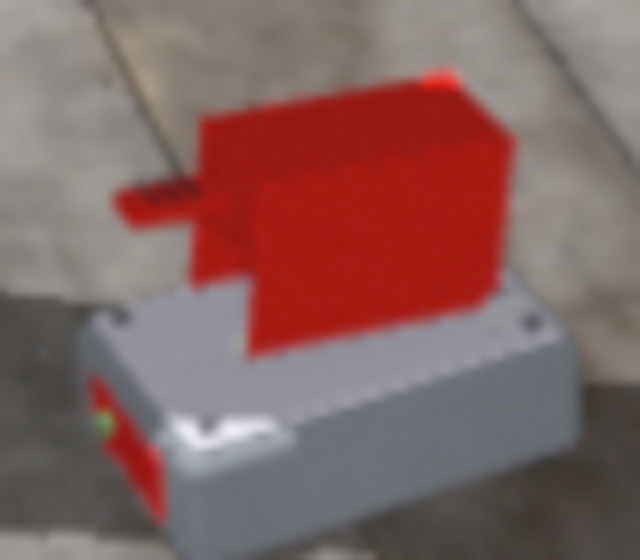

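The hood is ajar by about 0.13 rad. The box origin is about (0.4865, -0.1575) with yaw 8.7°, and the tab grip point about (0.439, -0.1645, 0.105), which agrees across the wrist and side views. Next I descend and pinch the tab.

Request:
carry_out --plan '[[[0.083,0.042,0.3],[0,0,0]],[[0,0,0.6],[0,0,0]],[[0,0,0.6],[0,0,0]],[[0,0,0.5],[0,0,0]],[[0,0,0.3],[0,0,0]],[[0,0,0.08],[0,0,0]],[[0,0,0],[0,0,0]]]'

```text
t: 3.0
tcp_pos: [0.4398, -0.1649, 0.1094]
tcp_rot: [[0.989, 0.149, 0.0], [0.149, -0.989, -0.0], [0.0, 0.0, -1.0]]
wrist_force: [-0.1, -0.2, -0.2]
grip_width: 0.0855
finger_force: 0.0
```

Request:
carry_out --gripper 0 --plan '[[[0,0,0],[0,0,0]],[[0,0,0],[0,0,0]],[[0,0,0],[0,0,0]],[[0,0,0],[0,0,0]],[[0,0,0],[0,0,0]],[[0,0,0],[0,0,0]]]'

```text
t: 3.75
tcp_pos: [0.4397, -0.1646, 0.1092]
tcp_rot: [[0.989, 0.15, -0.0], [0.15, -0.989, -0.0], [-0.0, 0.0, -1.0]]
wrist_force: [-0.6, 0.9, 1.4]
grip_width: 0.0002
finger_force: 0.0
```

```bash
python3 - <<'E'
from h import *
H=np.array([.532,.05]);
a0=.13
def tab(a): return -.100*np.cos(a)+.042*np.sin(a), .1*np.sin(a)+.042*np.cos(a)
A=np.linspace(.13,1.63,17);T=np.array([tab(a) for a in A]);D=np.diff(T,axis=0)/.06;print(np.round(np.c_[D[:,0],-D[:,1]],3).tolist())
d=snapshot('side');w=snapshot('wrist');c=np.zeros((420,800,3),'uint8');c[:,:560]=w['frame'];c[:240,560:]=cv2.resize(d['frame'][210:300,235:325],(240,240));cv2.imwrite('pics/g1.png',c[:,:,::-1])
E
```

```text
[[0.092, -0.142], [0.105, -0.133], [0.117, -0.123], [0.128, -0.111], [0.138, -0.099], [0.146, -0.085], [0.154, -0.071], [0.16, -0.057], [0.164, -0.041], [0.167, -0.026], [0.169, -0.01], [0.169, 0.006], [0.168, 0.022], [0.165, 0.037], [0.161, 0.053], [0.155, 0.068]]
```

View pics/g1.png

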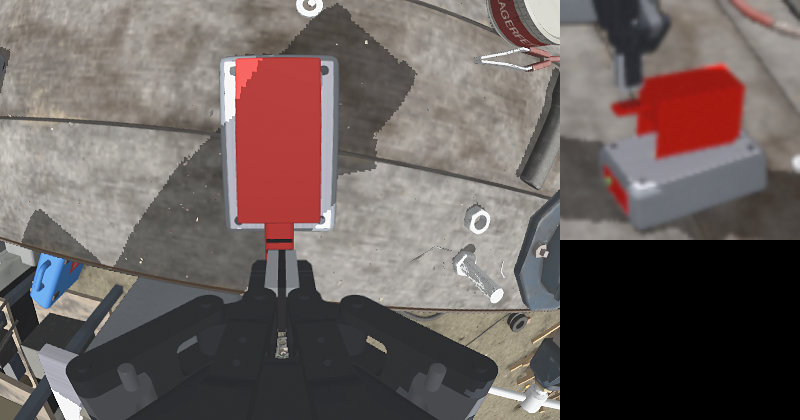

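The fingers shut completely above the tab, so they missed it: it was lower than estimated, or got pressed down. The side inset shows the tips resting on the tab. I'll open up and re-measure the cover angle.

Request:
carry_out --gripper 0.6 --plan '[[[0,0,-0.3],[0,0,0]],[[0,0,0],[0,0,0]],[[0,0,0],[0,0,0]],[[0,0,0],[0,0,0]]]'

```text
t: 4.35
tcp_pos: [0.4394, -0.1645, 0.1266]
tcp_rot: [[0.989, 0.15, -0.001], [0.15, -0.989, 0.0], [-0.001, -0.0, -1.0]]
wrist_force: [0.2, -0.0, -0.6]
grip_width: 0.0512
finger_force: 0.0
```

```bash
python3 - <<'E'
from h import *
from scipy.optimize import brentq
d=snapshot('wrist');e=snapshot('side')
m=red(d['frame']);col=m[:,250:262].mean(1)>.5;r=np.flatnonzero(col);mid=m[:,278:286].mean(1)>.5;q=np.flatnonzero(mid);print('hood rows',r.min(),r.max(),'tab',q.max(),np.flatnonzero(m[q.max()-4])[[0,-1]])
ux=np.array([.9886,.1505]);H=np.array([.532,-.1502])
def pred(x,z,a): X=x*np.cos(a)+z*np.sin(a);Z=-x*np.sin(a)+z*np.cos(a)+.05;return X,Z
def res(a,px,x,z):
    X,Z=pred(x,z,a);p=fz(d,px,Z);return (p[:2]-H)@ux-X
for a in (0,.05,.1,.15,.2):print(a,round(res(a,(256,r.max()+.5),-.083,.055),4),round(res(a,(282,q.max()+.5),-.114,.042),4))
m2=red(e['frame']);m2[:225]=0;m2[262:]=0;m2[:,:245]=0;m2[:,320:]=0
x=cv2.findNonZero(m2)[:,0];print(x[x[:,0]<=x[:,0].min()+1].tolist())
E
```

```text
hood rows 62 210 tab 258 [ 77 292]
0 0.0049 -0.0022
0.05 0.0034 -0.0015
0.1 0.0017 -0.0012
0.15 -0.0003 -0.0012
0.2 -0.0025 -0.0016
[[255, 249], [256, 249], [255, 250], [256, 250], [255, 251], [256, 251], [256, 252]]
```

Request:
carry_out --plan '[[[0,0,0.23],[0,0,0]],[[0,0,0.2],[0,0,0]],[[0,0,0],[0,0,0]]]'

```text
t: 4.82
tcp_pos: [0.4385, -0.164, 0.0997]
tcp_rot: [[0.989, 0.15, -0.003], [0.15, -0.989, 0.002], [-0.003, -0.002, -1.0]]
wrist_force: [-1.0, 0.5, -0.5]
grip_width: 0.051
finger_force: 0.0
```

Request:
carry_out --gripper 0 --plan '[[[0,0,0],[0,0,0]],[[0,0,0],[0,0,0]],[[0,0,0],[0,0,0]],[[0,0,0],[0,0,0]]]'

```text
t: 5.32
tcp_pos: [0.4399, -0.1648, 0.1016]
tcp_rot: [[0.989, 0.15, 0.0], [0.15, -0.989, -0.0], [0.0, 0.0, -1.0]]
wrist_force: [0.3, -0.1, -0.3]
grip_width: -0.0001
finger_force: 0.0
```

```bash
python3 - <<'E'
from h import *
d=snapshot('side');w=snapshot('wrist');c=np.zeros((600,800,3),'uint8');c[:300,:400]=cv2.resize(w['frame'][200:320,200:360],(400,300),interpolation=cv2.INTER_CUBIC);c[:600,400:]=cv2.resize(d['frame'][170:290,230:310],(400,600),interpolation=cv2.INTER_CUBIC);cv2.imwrite('pics/g2.png',c[:,:,::-1])
m2=red(d['frame']);m2[:225]=0;m2[262:]=0;m2[:,:245]=0;m2[:,320:]=0
x=cv2.findNonZero(m2)[:,0];print(x[x[:,0]<=x[:,0].min()+1].tolist())
s=state();p=s['tcp_pos'];z=s['tcp_rot'][:,2];print(p,[proj(d,p+z*k).round(1) for k in (-.05,0,.014)])
E
```

```text
[[255, 249], [256, 249], [255, 250], [256, 250], [255, 251], [256, 251], [256, 252]]
[ 0.43981295 -0.16470946  0.10152167] [array([259.7, 231.7]), array([260.7, 250.6]), array([261. , 255.7])]
```

View pics/g2.png

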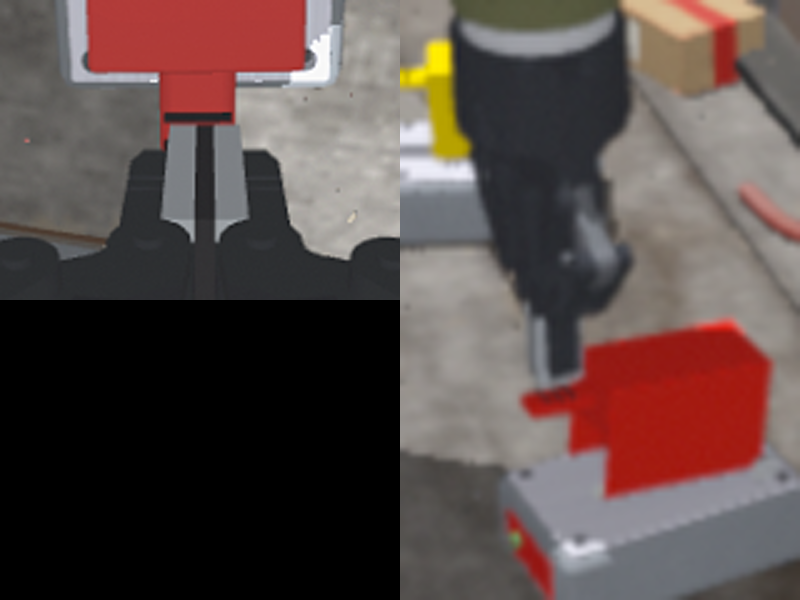

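```bash
python3 - <<'E'
from h import *
d=snapshot('side');t=snapshot('top');w=snapshot('wrist')
O=np.array([.4865,-.1572,0]);ux=np.array([.9886,.1505,0]);uy=np.array([-.1505,.9886,0])
for n,x,y,z in [('FR',-.065,-.042,.045),('FL',-.065,.042,.045),('BR',.065,-.042,.045),('BRbot',.065,-.042,0),('FRbot',-.065,-.042,0)]:
    p=O+ux*x+uy*y+[0,0,z];print(n,proj(d,p).round(1),proj(t,p).round(1))
# fingertip in wrist view: pads' tip edge approx row 200+125*.4=250, col 200+203*.4=281
o,r=fray(w,(281.5,250));s=state();p=s['tcp_pos'];R=s['tcp_rot']
# where does that ray cross the plane through the pad front face x_tool=+.011 and centre 0
for k in (0,.011):
    q=(k-(o-p)@R[:,0])/(r@R[:,0]);print('tip ahead of TCP',k,((o+r*q-p)@R).round(4))
cv2.imwrite('pics/t3.png',1*t['frame'][:,:,::-1])
e=(w['T'][:3,3]-p)@R;print('cam in tool',e.round(4))
E
```

```text
FR [262.2 282.9] [361.4 248.9]
FL [247.7 263.6] [332.5 253. ]
BR [312.8 266.8] [354.7 204.2]
BRbot [312.6 282.2] [352.6 205.4]
FRbot [263.1 298.7] [359.2 248.8]
tip ahead of TCP 0 [-0.      0.0005  0.0009]
tip ahead of TCP 0.011 [ 0.011   0.0006 -0.022 ]
cam in tool [ 0.0762  0.0006 -0.1582]
```

Two separate views put the fingertips about 10 mm above where the nominal geometry says they should be, just over the tab. I'll open, go 20 mm lower and pinch again.

Request:
carry_out --gripper 0.6 --plan '[[[0,0,0],[0,0,0]],[[0,0,0],[0,0,0]],[[0,0,0],[0,0,0]],[[0,0,0.2],[0,0,0]],[[0,0,0.15],[0,0,0]],[[0,0,0],[0,0,0]]]'

```text
t: 6.32
tcp_pos: [0.4387, -0.1641, 0.0791]
tcp_rot: [[0.989, 0.149, -0.002], [0.149, -0.989, 0.001], [-0.002, -0.002, -1.0]]
wrist_force: [-0.5, -0.7, 0.4]
grip_width: 0.0514
finger_force: 0.0
```

Request:
carry_out --gripper 0 --plan '[[[0,0,0],[0,0,0]],[[0,0,0],[0,0,0]],[[0,0,0],[0,0,0]],[[0,0,0],[0,0,0]]]'

```text
t: 6.82
tcp_pos: [0.4394, -0.1636, 0.0803]
tcp_rot: [[0.989, 0.15, -0.0], [0.15, -0.989, 0.002], [-0.0, -0.002, -1.0]]
wrist_force: [-0.2, 6.5, 1.6]
grip_width: 0.014
finger_force: 61.1
```

Request:
carry_out --plan '[[[0.092,-0.015,-0.142],[0,0,0]],[[0.105,0,-0.133],[0,0,0]],[[0.117,0,-0.123],[0,0,0]],[[0.128,0,-0.111],[0,0,0]],[[0.138,0,-0.099],[0,0,0]],[[0,0,0],[0,0,0]]]'

```text
t: 7.58
tcp_pos: [0.4749, -0.158, 0.1169]
tcp_rot: [[0.989, 0.151, 0.0], [0.151, -0.989, 0.001], [0.0, -0.001, -1.0]]
wrist_force: [3.3, 4.1, -9.2]
grip_width: 0.0137
finger_force: 58.9
```

Request:
carry_out --plan '[[[0.146,0,-0.075],[0,0,0]],[[0.154,0,-0.065],[0,0,0]],[[0.16,0,-0.05],[0,0,0]],[[0.164,0,-0.041],[0,0,0]],[[0,0,0],[0,0,0]]]'

```text
t: 8.2
tcp_pos: [0.5122, -0.1522, 0.1318]
tcp_rot: [[0.989, 0.151, 0.001], [0.151, -0.989, 0.001], [0.001, -0.001, -1.0]]
wrist_force: [-1.1, 6.3, -2.4]
grip_width: 0.013
finger_force: 61.1
```

```bash
python3 - <<'E'
from h import *
d=snapshot('side');w=snapshot('wrist');c=np.zeros((420,800,3),'uint8');c[:,:400]=w['frame'][:,80:480];c[:400,400:]=cv2.resize(d['frame'][180:300,220:340],(400,400),interpolation=cv2.INTER_CUBIC);cv2.imwrite('pics/g3.png',c[:,:,::-1])
E
```

```text
(no output)
```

View pics/g3.png

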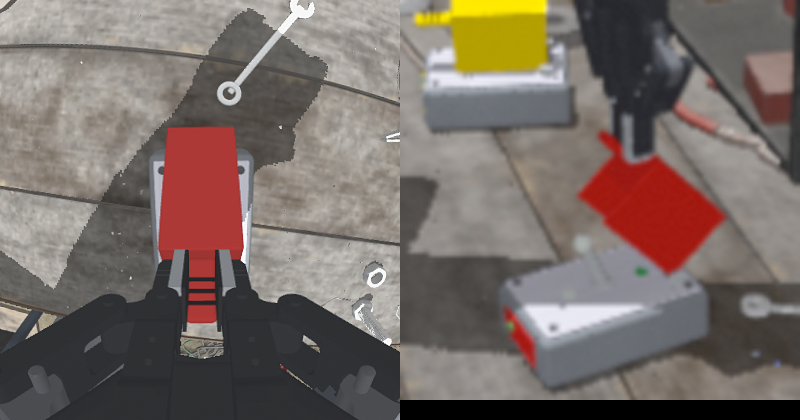

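Wrist and side views show the cover about 0.95 rad open and still pinched. The toggle is visible below it, leaning to the front. I'll continue along the arc.

Request:
carry_out --plan '[[[0.167,0,-0.04],[0,0,0]],[[0.169,0,-0.03],[0,0,0]],[[0.169,0,-0.01],[0,0,0]],[[0.168,0,0.01],[0,0,0]],[[0.165,0,0.03],[0,0,0]],[[0,0,0],[0,0,0]]]'

```text
t: 9.05
tcp_pos: [0.5632, -0.1469, 0.1346]
tcp_rot: [[0.989, 0.149, 0.004], [0.149, -0.989, -0.003], [0.003, 0.004, -1.0]]
wrist_force: [-0.3, 0.5, -0.6]
grip_width: -0.0002
finger_force: 0.0
```

Request:
carry_out --plan '[[[0.161,0,0.05],[0,0,0]],[[0.155,0,0.065],[0,0,0]],[[0.15,0,0.075],[0,0,0]],[[0,0,0],[0,0,0]],[[0,0,0],[0,0,0]]]'

```text
t: 9.68
tcp_pos: [0.5882, -0.1412, 0.1215]
tcp_rot: [[0.989, 0.15, -0.001], [0.15, -0.989, 0.0], [-0.001, -0.0, -1.0]]
wrist_force: [-0.4, 0.7, 0.6]
grip_width: -0.0003
finger_force: 0.0
```

```bash
python3 - <<'E'
from h import *
d=snapshot('side');w=snapshot('wrist');c=np.zeros((420,800,3),'uint8');c[:,:400]=w['frame'][:,80:480];c[:400,400:]=cv2.resize(d['frame'][180:300,220:340],(400,400),interpolation=cv2.INTER_CUBIC);cv2.imwrite('pics/g4.png',c[:,:,::-1])
E
```

```text
(no output)
```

View pics/g4.png

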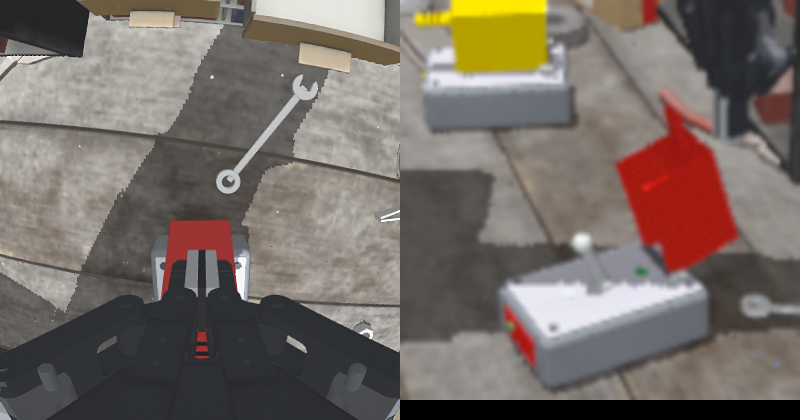

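The tab slipped out, leaving the cover at roughly 1.3 rad with the fingers now behind the tab. Next I measure the cover angle and the true fingertip offset in the side view.

```bash
python3 - <<'E'
from h import *
d=snapshot('side');s=state();p=s['tcp_pos']
print([(k,proj(d,p+s['tcp_rot'][:,2]*k).round(1)) for k in (-.03,-.02,-.01,0,.014)])
m=red(d['frame']);m[:200]=0;m[270:]=0;m[:,:270]=0;m[:,325:]=0;k=max(cv2.findContours(m,0,2)[0],key=cv2.contourArea);print(cv2.approxPolyDP(k,2,True)[:,0].tolist())
O=np.array([.4865,-.1572,0]);ux=np.array([.9886,.1505,0]);uy=np.array([-.1505,.9886,0])
def pt(a,x,y,z):
    X=x*np.cos(a)+z*np.sin(a);Z=-x*np.sin(a)+z*np.cos(a);return O+ux*(X+.046)+uy*y+[0,0,Z+.05]
for a in (1.1,1.2,1.3,1.4,1.5,1.6):print(a,[proj(d,pt(a,*q)).round().tolist() for q in [(-.083,-.021,0),(-.083,-.021,.055),(0,-.021,.055),(-.114,0,.042),(-.083,.021,0)]])
E
```

```text
[(-0.03, array([318.4, 215.4])), (-0.02, array([318.4, 219.1])), (-0.01, array([318.3, 222.8])), (0, array([318.2, 226.4])), (0.014, array([318.1, 231.5]))]
[[300, 212], [301, 219], [285, 231], [293, 253], [297, 252], [300, 260], [305, 260], [321, 250], [312, 224]]
1.1 [[287.0, 240.0], [306.0, 225.0], [320.0, 248.0], [291.0, 216.0], [278.0, 232.0]]
1.2 [[290.0, 238.0], [310.0, 225.0], [320.0, 250.0], [296.0, 214.0], [281.0, 230.0]]
1.3 [[293.0, 236.0], [313.0, 225.0], [321.0, 251.0], [301.0, 213.0], [284.0, 228.0]]
1.4 [[296.0, 235.0], [317.0, 225.0], [321.0, 253.0], [305.0, 212.0], [287.0, 226.0]]
1.5 [[299.0, 233.0], [320.0, 226.0], [322.0, 255.0], [310.0, 212.0], [291.0, 225.0]]
1.6 [[302.0, 232.0], [323.0, 227.0], [322.0, 257.0], [314.0, 213.0], [294.0, 224.0]]
```

Cover is at about 1.28 rad, and the closed tips sit about 13 mm above the TCP. I'll go over the tab to its front side and push it back.

Request:
carry_out --plan '[[[0,0,-0.45],[0,0,0]],[[0,0,-0.45],[0,0,0]],[[-0.5,0,0],[0,0,0]],[[-0.5,0,0],[0,0,0]],[[-0.45,0,0],[0,0,0]],[[0,0,0.3],[0,0,0]],[[0,0,0.3],[0,0,0]],[[0,0,0],[0,0,0]],[[0.18,0,0],[0,0,0]],[[0.18,0,0],[0,0,0]],[[0.18,0,0],[0,0,0]],[[0.18,0,0],[0,0,0]],[[0.18,0,0],[0,0,0]],[[0.18,0,0],[0,0,0]],[[0,0,0],[0,0,0]]]'

```text
t: 11.7
tcp_pos: [0.5674, -0.1445, 0.1396]
tcp_rot: [[0.989, 0.15, 0.0], [0.15, -0.989, -0.0], [0.0, 0.0, -1.0]]
wrist_force: [-0.3, 0.2, -0.1]
grip_width: 0.0003
finger_force: 0.0
```

```bash
cat >> h.py <<'E'
O=np.array([.4865,-.1572,0]);ux=np.array([.9886,.1505,0]);uy=np.array([-.1505,.9886,0])
def pt(a,x,y,z):
    X=x*np.cos(a)+z*np.sin(a);Z=-x*np.sin(a)+z*np.cos(a);return O+ux*(X+.046)+uy*y+[0,0,Z+.05]
def contour(d):
    m=red(d['frame']);m[:200]=0;m[270:]=0;m[:,:270]=0;m[:,345:]=0;k=max(cv2.findContours(m,0,2)[0],key=cv2.contourArea);return cv2.approxPolyDP(k,2,True)[:,0].tolist()
E
python3 - <<'E'
from h import *
d=snapshot('side');print(contour(d))
for a in (1.3,1.4,1.5,1.6,1.7,1.8):print(a,[proj(d,pt(a,*q)).round().tolist() for q in [(-.083,-.021,0),(-.083,-.021,.055),(0,-.021,.055),(-.114,0,.042),(-.083,.021,0)]])
p=state()['tcp_pos'];print('TCP box x rel pivot',(p-O)@ux,(p-O)@uy,p[2])
E
```

```text
[[318, 213], [312, 222], [296, 225], [294, 253], [300, 252], [301, 260], [321, 257], [324, 228], [318, 222]]
1.3 [[293.0, 236.0], [313.0, 225.0], [321.0, 251.0], [301.0, 213.0], [284.0, 228.0]]
1.4 [[296.0, 235.0], [317.0, 225.0], [321.0, 253.0], [305.0, 212.0], [287.0, 226.0]]
1.5 [[299.0, 233.0], [320.0, 226.0], [322.0, 255.0], [310.0, 212.0], [291.0, 225.0]]
1.6 [[302.0, 232.0], [323.0, 227.0], [322.0, 257.0], [314.0, 213.0], [294.0, 224.0]]
1.7 [[305.0, 232.0], [326.0, 228.0], [321.0, 259.0], [318.0, 213.0], [297.0, 223.0]]
1.8 [[309.0, 231.0], [329.0, 230.0], [321.0, 261.0], [322.0, 215.0], [300.0, 223.0]]
TCP box x rel pivot 0.08132527685400057 0.0004775066902497162 0.1396048227916306
```

Cover is at about 1.65 rad. Now the toggle: retreat, lower in front of the lever, then push back.

Request:
carry_out --plan '[[[-0.4,0,0],[0,0,0]],[[-0.6,0,0],[0,0,0]],[[-0.6,0,0],[0,0,0]],[[-0.5,0,0],[0,0,0]],[[-0.17,0,0.3],[0,0,0]],[[0,0,0.5],[0,0,0]],[[0,0,0.4],[0,0,0]],[[0,0,0.13],[0,0,0]],[[0,0,0],[0,0,0]]]'

```text
t: 12.88
tcp_pos: [0.4315, -0.1649, 0.06]
tcp_rot: [[0.989, 0.15, -0.0], [0.15, -0.989, 0.0], [-0.0, -0.0, -1.0]]
wrist_force: [0.4, -0.4, 0.1]
grip_width: 0.0002
finger_force: 0.0
```

Request:
carry_out --plan '[[[0.15,0,0],[0,0,0]],[[0.15,0,0],[0,0,0]],[[0.15,0,0],[0,0,0]],[[0.15,0,0],[0,0,0]],[[0.15,0,0],[0,0,0]],[[0.1,0,0],[0,0,0]],[[0,0,0],[0,0,0]]]'

```text
t: 13.75
tcp_pos: [0.4827, -0.1572, 0.0597]
tcp_rot: [[0.989, 0.15, 0.0], [0.15, -0.989, 0.0], [0.0, -0.0, -1.0]]
wrist_force: [0.2, 0.1, 0.2]
grip_width: -0.0001
finger_force: 0.0
```

```bash
python3 - <<'E'
from h import *
d=snapshot('side');print(contour(d))
p=state()['tcp_pos'];print('TCP box x rel pivot',(p-O)@ux,(p-O)@uy,p[2])
for t in (-.45,-.15,0,.15,.3,.45):print(t,proj(d,O+ux*.042*np.sin(t)+[0,0,.045+.042*np.cos(t)]).round(1))
c=cv2.resize(d['frame'][200:300,230:340],None,fx=5,fy=5,interpolation=cv2.INTER_CUBIC);cv2.imwrite('pics/g5.png',c[:,:,::-1])
E
```

```text
[[316, 212], [311, 222], [298, 224], [295, 228], [294, 252], [302, 254], [301, 260], [321, 257], [324, 228], [318, 222]]
TCP box x rel pivot -0.003915785739633845 0.0004898214830918869 0.05981633100748384
-0.45 [272.5 253.9]
-0.15 [277.1 251.2]
0 [279.6 250.3]
0.15 [282.  249.8]
0.3 [284.4 249.6]
0.45 [286.6 249.8]
```

View pics/g5.png

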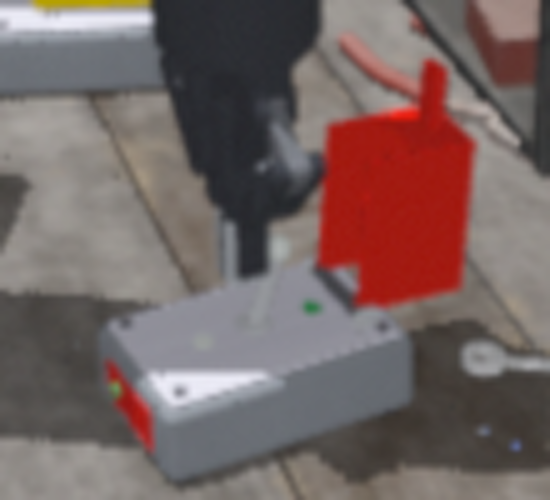

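The side view shows the ball at about (286,249), so the lever leans about 0.42 rad to the back and the toggle is nearly fully over. I'll give it a small extra push, back off, and compute the closing path.

Request:
carry_out --plan '[[[0.06,0,0],[0,0,0]],[[0.03,0,0],[0,0,0]],[[0,0,0],[0,0,0]],[[0,0,0],[0,0,0]]]'

```text
t: 14.3
tcp_pos: [0.4875, -0.1566, 0.0599]
tcp_rot: [[0.989, 0.149, 0.0], [0.149, -0.989, -0.0], [0.0, 0.0, -1.0]]
wrist_force: [-2.5, 0.1, -0.4]
grip_width: -0.0003
finger_force: 0.5
```

Request:
carry_out --plan '[[[-0.3,0,0],[0,0,0]],[[-0.5,0,0],[0,0,0]],[[0,0,-0.6],[0,0,0]],[[0,0,-0.8],[0,0,0]],[[0,0,-0.7],[0,0,0]],[[0,0,0],[0,0,0]]]'

```text
t: 15.05
tcp_pos: [0.4427, -0.1651, 0.1898]
tcp_rot: [[0.989, 0.15, 0.008], [0.15, -0.989, -0.004], [0.007, 0.005, -1.0]]
wrist_force: [-0.1, 0.7, -0.1]
grip_width: 0.0002
finger_force: 0.0
```

```bash
python3 - <<'E'
from h import *
d=snapshot('side');print(contour(d))
g=cv2.cvtColor(d['frame'],cv2.COLOR_RGB2HSV)[238:262,264:294];b=((g[...,2]>195)&(g[...,1]<40)).astype('uint8');n,l,st,c=cv2.connectedComponentsWithStats(b);print('ball',st[1:].tolist(),(c[1:]+[264,238]).round(1).tolist())
s=state();p=s['tcp_pos'];x0=(p-O)@ux-.046;print('TCP rel hinge',x0,(p-O)@uy,p[2])
A=np.linspace(1.68,-.03,18);P=[]
for a in A:
    S=max(np.sin(a),0);X=-.104*np.cos(a)+.046*np.sin(a)+.0105*S;Z=.104*np.sin(a)+.046*np.cos(a)+.05-.004*S-.013;P.append((X,Z))
P=np.array(P);print('start',P[0],'end',P[-1]);D=np.diff(P,axis=0)/.06;print(np.c_[D[:,0],-D[:,1]].round(2).tolist())
E
```

```text
[[317, 212], [311, 222], [297, 224], [295, 227], [294, 252], [302, 254], [301, 260], [321, 257], [324, 228], [318, 222]]
ball [[23, 14, 6, 5, 16]] [[289.4, 254.1]]
TCP rel hinge -0.0915289819210782 -0.0004190694617157921 0.18771469238947402
start [0.06749806 0.13139093] end [-0.105333    0.07985977]
[[-0.17, -0.09], [-0.18, -0.07], [-0.19, -0.05], [-0.19, -0.03], [-0.2, -0.02], [-0.2, 0.0], [-0.2, 0.02], [-0.2, 0.04], [-0.19, 0.06], [-0.19, 0.07], [-0.18, 0.09], [-0.17, 0.11], [-0.16, 0.12], [-0.14, 0.13], [-0.13, 0.15], [-0.12, 0.16], [-0.09, 0.17]]
```

```bash
python3 - <<'E'
from h import *
d=snapshot('side');print(d['frame'].min(2)[240:262:1,266:294].tolist())
E
```

```text
[[117, 118, 117, 115, 113, 111, 105, 100, 98, 103, 111, 112, 109, 108, 107, 107, 106, 105, 105, 106, 105, 104, 104, 105, 108, 110, 113, 105], [114, 115, 116, 116, 115, 113, 108, 102, 101, 103, 106, 106, 102, 103, 106, 111, 111, 109, 107, 106, 107, 102, 100, 100, 101, 101, 103, 94], [108, 111, 115, 114, 113, 112, 107, 103, 102, 105, 108, 105, 103, 106, 111, 114, 116, 114, 114, 112, 109, 107, 106, 106, 107, 109, 110, 101], [106, 104, 107, 107, 107, 107, 105, 103, 102, 105, 107, 104, 103, 107, 113, 117, 119, 120, 120, 118, 118, 119, 120, 121, 122, 124, 127, 115], [104, 101, 102, 102, 102, 103, 104, 104, 106, 105, 103, 101, 100, 106, 113, 119, 123, 126, 125, 125, 126, 129, 132, 134, 134, 133, 132, 119], [102, 97, 96, 97, 99, 102, 105, 108, 110, 108, 102, 99, 101, 107, 114, 120, 125, 128, 129, 131, 130, 131, 132, 133, 132, 130, 129, 114], [104, 98, 94, 95, 99, 104, 109, 110, 111, 109, 107, 107, 108, 113, 118, 123, 125, 127, 130, 131, 133, 132, 130, 129, 129, 129, 130, 113], [107, 102, 99, 98, 100, 104, 109, 113, 112, 112, 113, 115, 119, 120, 122, 125, 126, 127, 130, 139, 146, 148, 143, 13
[... 1281 characters left out ...]
[118, 93, 81, 90, 96, 108, 125, 133, 131, 142, 147, 145, 145, 145, 144, 143, 142, 150, 150, 144, 139, 144, 144, 145, 149, 156, 152, 142], [121, 111, 100, 107, 116, 126, 139, 150, 144, 144, 145, 145, 144, 144, 144, 145, 148, 151, 149, 141, 139, 143, 143, 143, 143, 142, 143, 142], [133, 131, 127, 132, 142, 144, 144, 145, 144, 144, 144, 144, 144, 143, 143, 143, 149, 151, 145, 140, 142, 143, 143, 142, 139, 131, 132, 138], [145, 143, 143, 144, 145, 145, 144, 144, 144, 144, 143, 143, 143, 142, 141, 144, 150, 149, 144, 141, 143, 144, 143, 141, 124, 93, 93, 113], [145, 145, 145, 145, 144, 144, 143, 143, 143, 143, 143, 142, 142, 140, 139, 148, 151, 146, 140, 143, 144, 144, 142, 138, 114, 60, 51, 76]]
```

Request:
carry_out --plan '[[[0.4,0,0],[0,0,0]],[[0.7,0,0],[0,0,0]],[[0.7,0,0],[0,0,0]],[[0.7,0,0],[0,0,0]],[[0.4,0,0],[0,0,0]],[[0,0,0.4],[0,0,0]],[[0,0,0.4],[0,0,0]],[[0,0,0.13],[0,0,0]],[[0,0,0],[0,0,0]]]'

```text
t: 16.27
tcp_pos: [0.6113, -0.1374, 0.1289]
tcp_rot: [[0.989, 0.15, -0.002], [0.15, -0.989, 0.001], [-0.002, -0.001, -1.0]]
wrist_force: [0.4, 0.1, -0.2]
grip_width: -0.0001
finger_force: 0.0
```

The ball is centred at (287,249.5), which matches fully on (0.45 rad back). Now I swing the cover shut from behind the tab.

Request:
carry_out --plan '[[[-0.2,0,0],[0,0,0]],[[-0.17,0,-0.09],[0,0,0]],[[-0.18,0,-0.07],[0,0,0]],[[-0.19,0,-0.05],[0,0,0]],[[-0.19,0,-0.03],[0,0,0]],[[-0.2,0,-0.02],[0,0,0]],[[-0.2,0,0],[0,0,0]],[[-0.2,0,0.02],[0,0,0]],[[-0.2,0,0.04],[0,0,0]],[[0,0,0],[0,0,0]]]'

```text
t: 17.52
tcp_pos: [0.5081, -0.1531, 0.1417]
tcp_rot: [[0.989, 0.149, -0.001], [0.149, -0.989, 0.0], [-0.001, -0.001, -1.0]]
wrist_force: [-0.9, -0.4, 0.2]
grip_width: 0.0
finger_force: 0.0
```

```bash
python3 - <<'E'
from h import *
d=snapshot('side');print(contour(d));p=state()['tcp_pos'];print('rel hinge',(p-O)@ux-.046,p[2])
for a in (.6,.7,.8,.9,1,1.1):print(a,[proj(d,pt(a,*q)).round().tolist() for q in [(-.083,-.021,0),(-.083,-.021,.055),(0,-.021,.055),(-.114,0,.042),(-.083,.021,0)]])
E
```

```text
[[279, 220], [283, 227], [273, 239], [299, 261], [304, 259], [316, 244], [292, 224], [286, 225]]
rel hinge -0.02326256358460353 0.14194500864710824
0.6 [[275.0, 254.0], [287.0, 233.0], [313.0, 243.0], [269.0, 230.0], [267.0, 245.0]]
0.7 [[277.0, 251.0], [290.0, 231.0], [315.0, 244.0], [273.0, 226.0], [269.0, 242.0]]
0.8 [[279.0, 248.0], [294.0, 229.0], [316.0, 245.0], [277.0, 223.0], [271.0, 239.0]]
0.9 [[281.0, 245.0], [298.0, 227.0], [317.0, 246.0], [282.0, 220.0], [273.0, 236.0]]
1 [[284.0, 243.0], [302.0, 226.0], [319.0, 247.0], [287.0, 218.0], [276.0, 234.0]]
1.1 [[287.0, 240.0], [306.0, 225.0], [320.0, 248.0], [291.0, 216.0], [278.0, 232.0]]
```

Request:
carry_out --plan '[[[-0.19,0,0.06],[0,0,0]],[[-0.19,0,0.07],[0,0,0]],[[-0.18,0,0.09],[0,0,0]],[[-0.17,0,0.11],[0,0,0]],[[-0.16,0,0.12],[0,0,0]],[[-0.14,0,0.13],[0,0,0]],[[-0.13,0,0.15],[0,0,0]],[[0,0,0],[0,0,0]]]'

```text
t: 18.58
tcp_pos: [0.4394, -0.1633, 0.0974]
tcp_rot: [[0.989, 0.149, -0.002], [0.149, -0.989, 0.001], [-0.002, -0.001, -1.0]]
wrist_force: [-0.9, 0.3, -0.2]
grip_width: 0.0001
finger_force: 0.0
```

Request:
carry_out --plan '[[[-0.1,0,0.16],[0,0,0]],[[-0.07,0,0.17],[0,0,0]],[[0,0,0.07],[0,0,0]],[[0,0,0],[0,0,0]]]'

```text
t: 19.08
tcp_pos: [0.4314, -0.1659, 0.079]
tcp_rot: [[0.989, 0.15, 0.003], [0.15, -0.989, -0.003], [0.003, 0.003, -1.0]]
wrist_force: [-12.2, 6.0, 44.1]
grip_width: -0.0
finger_force: 21.7
```

```bash
cat > c.py <<'E'
from h import *
d=snapshot('side');m=red(d['frame']);m[:225]=0;m[285:]=0;m[:,:245]=0;m[:,325:]=0
k=max(cv2.findContours(m,0,2)[0],key=cv2.contourArea);print(cv2.approxPolyDP(k,1.5,True)[:,0].tolist());p=state()['tcp_pos'];print('rel hinge',(p-O)@ux-.046,p[2])
for a in (0,.05,.1,.15):print(a,[proj(d,pt(a,*q)).round(1).tolist() for q in [(-.083,-.021,0),(-.083,-.021,.055),(0,-.021,.055),(-.114,0,.042),(-.083,.021,.055)]])
E
python3 c.py
```

```text
[[301, 243], [293, 235], [264, 243], [264, 253], [259, 257], [254, 257], [253, 255], [253, 257], [262, 256], [264, 263], [269, 262], [271, 264], [271, 271], [296, 264], [301, 260]]
rel hinge -0.1018034396722523 0.07895176428437677
0 [[269.5, 272.6], [268.6, 252.6], [301.4, 243.0], [252.5, 256.4], [260.9, 243.6]]
0.05 [[269.5, 271.1], [269.7, 250.7], [302.4, 242.7], [253.2, 254.1], [262.0, 241.8]]
0.1 [[269.5, 269.6], [270.9, 248.9], [303.5, 242.5], [254.1, 251.7], [263.1, 240.0]]
0.15 [[269.7, 268.0], [272.2, 247.1], [304.5, 242.3], [255.2, 249.4], [264.3, 238.2]]
```

Firm contact with the cover at about 0 rad, so it is shut. Retract straight up and verify.

Request:
carry_out --plan '[[[0,0,-0.1],[0,0,0]],[[0,0,-0.4],[0,0,0]],[[0,0,-0.7],[0,0,0]],[[0,0,-0.7],[0,0,0]],[[0,0,0],[0,0,0]],[[0,0,0],[0,0,0]]]'

```text
t: 19.88
tcp_pos: [0.4302, -0.165, 0.1874]
tcp_rot: [[0.989, 0.15, -0.001], [0.15, -0.989, 0.0], [-0.001, -0.0, -1.0]]
wrist_force: [-0.4, 0.2, 0.0]
grip_width: -0.0
finger_force: 0.0
```

```bash
python3 c.py
```

```text
[[301, 242], [294, 235], [263, 243], [263, 250], [253, 254], [253, 256], [263, 256], [264, 262], [269, 261], [271, 263], [271, 271], [296, 264], [301, 260]]
rel hinge -0.10316681052025511 0.1869337061728021
0 [[269.5, 272.6], [268.6, 252.6], [301.4, 243.0], [252.5, 256.4], [260.9, 243.6]]
0.05 [[269.5, 271.1], [269.7, 250.7], [302.4, 242.7], [253.2, 254.1], [262.0, 241.8]]
0.1 [[269.5, 269.6], [270.9, 248.9], [303.5, 242.5], [254.1, 251.7], [263.1, 240.0]]
0.15 [[269.7, 268.0], [272.2, 247.1], [304.5, 242.3], [255.2, 249.4], [264.3, 238.2]]
```

```bash
python3 -c "
from station import sign_off
print(sign_off())"
```

```text
the job is handed in; nothing more can be done
None
```

I opened the red cover to about 1.65 rad, flipped its toggle fully on, pressed the cover shut again, and handed the job in at about 20 s; the yellow box and loose parts were not touched, and no verdict came back.

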